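# Shift the orange-knobbed gear lever of the driver-training desk into the green slot

### The arm

A 6-joint arm with a two-finger parallel gripper is mounted at the origin on the work surface. World frame = base frame: x ahead of the robot, y to its left, z up, the work surface at z = 0. Lengths are in m, angles in rad, forces in N, time in s.
With the tool pointing down it reaches from about 0.35 to 0.775 m from the base axis. Payload 7.3 kg.
Tool frame: the origin (TCP) lies at the very end of the fingers, on their centre line; the grasp point (between the pads) lies robot.pinch_z behind it (robot.pinch_z is the distance from the TCP to the grasp point, in m); y points along the fingers, z is the direction in which the jaws open and shut, and the axes are right-handed (so a half turn about y gives the same grasp; the last joint's range is limited). The gripper opens to 92 mm and grips with 3 to 60 N. Pads are 19 mm wide; open, the fingers measure 130 mm over their backs; the gripper's body (75 mm by 190 mm) begins 47 mm behind the grasp point.
Start: joints at [1.183, 0.342, 1.524, -0, 1.275, -0.146], TCP at [0.126, 0.51, 0.227] pointing down, gripper open.
Joint ranges: [-2.53, 2.53], [-0.77, 2.02], [0.04, 2.7], [-1, 4.14], [0.28, 2.66], [-3.11, 3.11]. Speed limits (rad/s): [2.57, 2.57, 3.14, 3.14, 3.14, 3.14].

### API

Orientations are given as [roll, pitch, yaw] about the fixed x, y, z axes, in that order (R = Rz(yaw) Ry(pitch) Rx(roll)).
In Python, from cell import status, viewer, robot gives the robot as it stands. The module is installed in compiled form; this text tells all that it offers.
- The arm moves only by the shell command python3 -m pendant 'ROWS' [FORCE]. ROWS is JSON, a list that holds one entry, the list of rows, each a list of 7 numbers: the shift along the tool's x, y, z in cm, then the turn, a rotation vector about the tool's x, y, z in rad, then the finger opening in cm, from 0 to 9.18. A call has 1 to 20 rows; each row is the pose to reach, as a shift and turn from the pose commanded when the call began, along the tool's axes at that moment; what a row does not reach only later rows make up. A row lasts 1/10 s, in which the tool goes at most 50 mm and 8.59 degrees, less where a joint would pass 70% of its speed; a pose out of reach is approached as far as the arm can. A call with a gripper value outside its range is refused whole. The fingers move at their own pace and stop on an object; FORCE is the grip in N (left out, the last holds). Time passes only in rows, so rows that repeat a pose let the fingers close. It gives the time, the measured TCP pose, the force and the opening at its end, in the units of the state.
- status.observe(): the state, without advancing time (a new reading comes with each control period).
- viewer.read_camera(name): name is "side" or "top"; returns a dict with "image" (384x512x3 uint8, red, green, blue), "range_z" (384x512 float32, m along the optical axis (not along the pixel's ray), 0 where there is no reading), "fx", "fy", "cx", "cy" (pixels), "distortion" ([k1, k2, p1, p2, k3] as OpenCV has them; the pictures are not rectified), "camera_from_world" (4x4, takes a point from world to camera coordinates). Camera axes: x right, y up, looking along -z (the intrinsics and any distortion apply to the point x, -y, -z); pixel columns grow to the right and rows downward; lengths in m; the calibration is good to about 2 mm. A picture is of the moment at which its call begins.
- robot.hand_in(): hands the job in, once; it reports no verdict.
The state is a dict: "time": time; "qpos": joint angles; "qvel": joint speeds; "joint_efforts": joint torques, N m; "tool_pos": TCP position; "tool_rot": TCP orientation; "contact_force": force on the tool from outside, world axes, zero at the start; "torque": the same for the moment, N m; "opening": finger opening in m.
Only numpy, scipy, OpenCV 4.12 (cv2) and the standard library are available. Lean on these libraries where they do the work, as an engineer would, in place of code of your own. Each camera call takes 0.05 s, during which the arm holds its last target. There are 200 camera calls.

### The job

Get the training desk ready for the next lorry-driving trainee: on the gear shifter with the orange knob, guide the lever out of the white-marked slot, through the zigzag gate and fully home into the green-marked slot, then let go of it. Leave the lever of the black-knobbed shifter where it is.

Things in the scene. Friction and masses are not known exactly. Their poses are not given: they have to be found in the camera images.
- shifter: Shifter of the orange lever: black housing 180 (x) by 154 (y) mm, fixed to the table, yaw up to 30 degrees; grey plate on top, 66 mm up. Origin: on the table below mid-gate, z up. Gate: 24 mm wide h-shaped slot; lever paths in its x, y (mm): white slot y=30, x 50 to 0; crossing x=0, y 30 to -30; right slot y=-30, x 50 (red mark, wrong end) to -50 (green mark). Marks at x=73, 73, -73.
- orange_knob (a point): Centre of the orange knob, on the lever's axis, 108 mm above the table: upright round knob 36 mm across, 40 mm tall, underside 22 mm above the plate. The lever (12 mm stem, 6 mm play each side in the gate) stays upright, slides level, cannot lift out or turn, needs about 2 N, has no spring, stays where left. It starts in the white slot, 30 to 52 mm on the +x side of the crossing.
- green_slot (a point): Where the knob's centre is when the lever is home in the green slot: shifter's x=-50, y=-30, 108 mm above the table; axes as the shifter's. The slot's end stops the lever 6 mm beyond this point (x=-56). Seen on the plate by the green mark, 17 by 26 mm, just beyond the slot's end. The way there from white: along -x to the crossing, along -y across it, then along -x.
- black_knob (a point): Centre of the black knob on the lever of the twin shifter (same sizes and gate, on the other side of the table's middle, yaw up to 30 degrees), 108 mm above the table. It starts somewhere in its own right slot and is to be left there.
Things that resemble listed ones, but are neither listed nor needed, are in the scene too. Leave any pink look-alike of the shifter alone.

How it is judged:
By the outcome, as a careful person would: the job done as asked, in the order asked, and still so for the second after the job is handed in, with the robot touching nothing.
It also fails if it takes over 32 s, if anything falls off the work surface, if the arm or the gripper's body presses on something with over 40 N, if the wrist force passes 120 N, or if a joint passes its speed limit or range.

## Working session

There is one attempt and no reset: what is moved stays moved. The work goes in short steps, Python scripts to look and compute and a shell command to move; the robot and the scene stay as the last step left them, time stands still between calls to the robot, and variables do not carry over. Pictures are saved under pics/ and viewed, about 8 in all and at most 12, crops included, and the job is handed in when it is done.

```bash
mkdir -p pics; python3 - <<'E'
from cell import status, viewer, robot
import cv2,numpy as np
s=status.observe();print(s['time'],s['tool_pos'],s['tool_rot'],s['opening'],robot.pinch_z)
for n in("top","side"):
    c=viewer.read_camera(n);np.savez(f'{n}0.npz',**c)
    cv2.imwrite(f'pics/{n}0.png',c['image'][:,:,::-1])
    print(n,c['fx'],c['fy'],c['cx'],c['cy'],c['distortion'],np.round(c['camera_from_world'],3).tolist())
E
```

```text
0.0 [0.12552194 0.50936176 0.22604345] [-1.57231428e+00  2.44044480e-04 -2.41770077e-01] 0.09169382465071209 0.0188
top 479.3136264951559 479.3136264951559 264.79625700918695 189.64773238970247 [0.00610207 0.         0.         0.         0.        ] [[0.011, -1.0, 0.012, -0.036], [0.991, 0.012, 0.133, -0.44], [-0.134, 0.011, 0.991, -1.108], [0.0, 0.0, 0.0, 1.0]]
side 468.19245791600025 468.19245791600025 255.12719268530844 188.041686693432 [-0.10781639  0.          0.          0.          0.        ] [[0.922, -0.386, 0.016, -0.37], [0.28, 0.696, 0.661, -0.157], [-0.266, -0.605, 0.75, -0.934], [0.0, 0.0, 0.0, 1.0]]
```

View pics/top0.png

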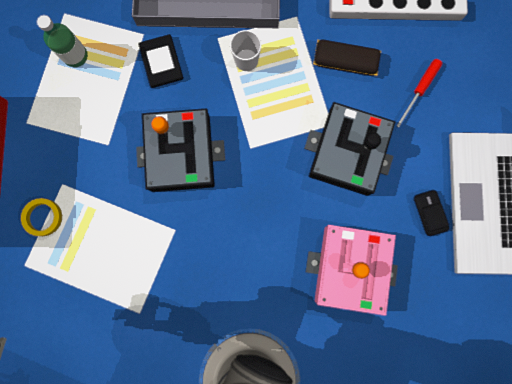

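View pics/side0.png

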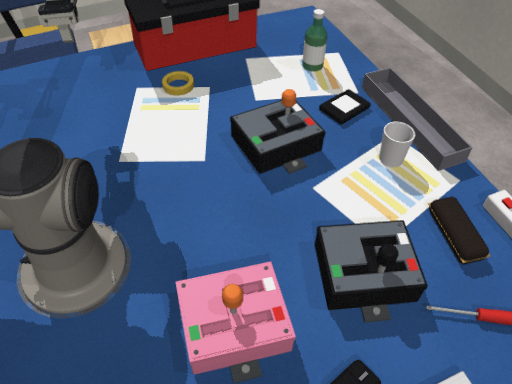

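Top view: target shifter at about (178,150), with the orange knob at (160,125), red mark (187,116) and green mark (191,178). The twin is at (352,147) and the pink decoy at (356,270). Side view: orange knob at (289,98), confirming the same shifter.

```bash
cat > h.py <<'E'
import cv2,numpy as np
def pix(c,uv,z):
    "pixel -> world point on plane z"
    K=np.array([[c['fx'],0,c['cx']],[0,c['fy'],c['cy']],[0,0,1.]])
    x,y=cv2.undistortPoints(np.array([[uv]],float),K,np.array(c['distortion'],float))[0,0]
    T=np.array(c['camera_from_world']);R=T[:3,:3];o=-R.T@T[:3,3];d=R.T@[x,-y,-1]
    return o+d*(z-o[2])/d[2]
def blob(c,lo,hi,box):
    h=cv2.cvtColor(c['image'],cv2.COLOR_RGB2HSV);m=cv2.inRange(h,np.array(lo),np.array(hi))
    k=np.zeros_like(m);x0,y0,x1,y1=box;k[y0:y1,x0:x1]=1
    ys,xs=np.nonzero(m*k);return (xs.mean(),ys.mean()),len(xs),(xs.min(),ys.min(),xs.max(),ys.max())
COL=dict(red=((0,150,80),(5,255,255)),green=((50,120,60),(80,255,255)),orange=((7,150,80),(18,255,255)),white=((0,0,150),(180,40,255)))
E
python3 - <<'E'
from h import *
for n,B in(("top",(135,100,215,195)),("side",(228,82,325,170))):
    c=dict(np.load(n+'0.npz'));P={}
    for k in COL:
        try:uv,N,bb=blob(c,*COL[k],B)
        except Exception as e:print(k,e);continue
        P[k]=pix(c,uv,.108 if k=='orange' else .0665);print(n,k,np.round(uv,1),N,bb,np.round(P[k],4))
    d=P['red']-P['green'];print('yaw',np.arctan2(d[1],d[0]),'len',np.hypot(*d[:2]))
    # twin
E
```

```text
top red [187.  115.9] 77 (np.int64(182), np.int64(112), np.int64(192), np.int64(119)) [0.6078 0.1537 0.0665]
top green [191.2 177.8] 82 (np.int64(186), np.int64(174), np.int64(196), np.int64(181)) [0.4614 0.1394 0.0665]
top orange [159.5 124.7] 219 (np.int64(151), np.int64(117), np.int64(168), np.int64(133)) [0.5744 0.208  0.108 ]
top white [159.9 121.8] 46 (np.int64(141), np.int64(114), np.int64(167), np.int64(157)) [0.5928 0.2163 0.0665]
yaw 0.09756845560321613 len 0.14704973943832514
side red [308.8 121.2] 46 (np.int64(304), np.int64(118), np.int64(314), np.int64(124)) [0.6061 0.1527 0.0665]
side green [256.  139.7] 49 (np.int64(251), np.int64(136), np.int64(260), np.int64(143)) [0.4604 0.139  0.0665]
side orange [288.4  97.8] 204 (np.int64(282), np.int64(89), np.int64(295), np.int64(106)) [0.5735 0.2067 0.108 ]
side white [284.   90.3] 987 (np.int64(252), np.int64(82), np.int64(324), np.int64(111)) [0.6024 0.2873 0.0665]
yaw 0.09353009780118086 len 0.1463813059913562
```

```bash
python3 -m pendant '[[[1.5,0,-0.5,0,-0.02,0,9.18],[4.5,0,-1.6,0,-0.04,0,9.18],[8,0.2,-2.9,0,-0.07,0,9.18],[11.5,0.4,-4.2,0,-0.09,0,9.18],[15,0.6,-5.5,0,-0.11,0,9.18],[18.5,0.8,-6.8,0,-0.13,0,9.18],[22,1,-8,0,-0.15,0,9.18],[25.5,1.3,-9.3,0,-0.17,0,9.18],[29,1.6,-10.6,0,-0.19,0,9.18],[32.5,2,-11.9,0,-0.21,0,9.18],[36,2.4,-13.1,0,-0.24,0,9.18],[39.5,2.8,-14.4,0,-0.26,0,9.18],[43,3.2,-15.7,0,-0.29,0,9.18],[46,3.6,-16.8,0,-0.31,0,9.18],[48.5,4,-17.7,0,-0.325,0,9.18],[50,4.4,-18.3,0,-0.335,0,9.18],[50.8,4.6,-18.5,0,-0.337,0,9.18],[50.8,4.6,-18.5,0,-0.337,0,9.18],[50.8,4.6,-18.5,0,-0.337,0,9.18]]]' 40; python3 - <<'E'
from cell import status, viewer
from h import *
s=status.observe();print(s['time'],s['tool_pos'],s['tool_rot'],s['contact_force'])
a=viewer.read_camera("top")['image'][50:250,80:280];b=viewer.read_camera("side")['image'][30:230,180:380]
cv2.imwrite('pics/hover.png',cv2.resize(np.hstack([a,b])[:,:,::-1],None,fx=2,fy=2))
E
```

```text
time: 2.0
tool_pos: [0.574, 0.209, 0.1806]
tool_rot: [-1.571, 0.001, 0.095]
contact_force: [-0.3, -0.0, -0.5]
opening: 0.092
2.0 [0.57397601 0.20901493 0.18059835] [-1.57052298e+00  7.88860009e-04  9.53967949e-02] [-0.27303969 -0.00771866 -0.49082213]
```

View pics/hover.png

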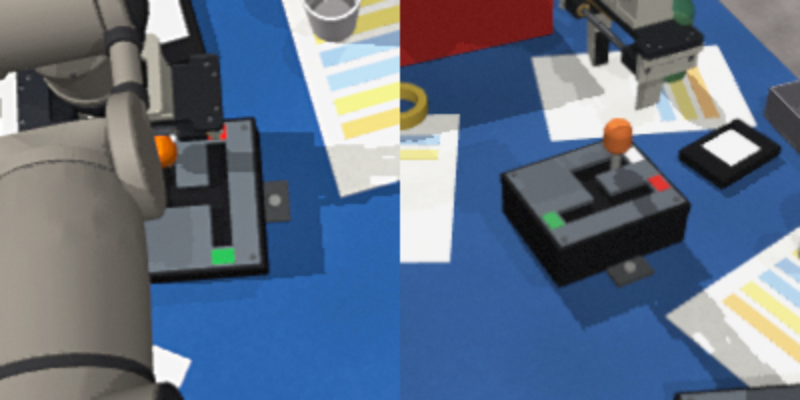

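The hover view shows the two fingers straddling the knob (right half, fingers at (600,50) and (645,95), knob below at (618,135)). Next I descend and grip.

```bash
python3 -m pendant '[[[0,1,0,0,0,0,9.18],[0,2.5,0,0,0,0,9.18],[0,4,0,0,0,0,9.18],[0,5.5,0,0,0,0,9.18],[0,7,0,0,0,0,9.18],[0,8.2,0,0,0,0,9.18],[0,9,0,0,0,0,9.18],[0,9,0,0,0,0,9.18],[0,9,0,0,0,0,5],[0,9,0,0,0,0,4],[0,9,0,0,0,0,3],[0,9,0,0,0,0,3],[0,9,0,0,0,0,3],[0,9,0,0,0,0,3],[0,9,0,0,0,0,3],[0,9,0,0,0,0,3]]]' 30
```

```text
time: 3.7
tool_pos: [0.5747, 0.2084, 0.0907]
tool_rot: [-1.571, -0.0, 0.095]
contact_force: [0.3, -1.2, 0.5]
opening: 0.0341
```

Gripped (34 mm opening). The knob is at about (46, 28) mm in the shifter frame, so I move it -4.6 cm along tool x to the crossing.

```bash
python3 -m pendant '[[[-0.5,0,0,0,0,0,3],[-1.2,0,0.1,0,0,0,3],[-2,0,0.1,0,0,0,3],[-2.8,0,0.2,0,0,0,3],[-3.6,0,0.2,0,0,0,3],[-4.3,0,0.2,0,0,0,3],[-4.6,0,0.2,0,0,0,3],[-4.6,0,0.2,0,0,0,3],[-4.6,0,0.2,0,0,0,3]]]' 30; python3 - <<'E'
from cell import status, viewer
from h import *
a=viewer.read_camera("top")['image'][50:250,80:280];b=viewer.read_camera("side")['image'][30:230,180:380]
cv2.imwrite('pics/cross.png',cv2.resize(np.hstack([a,b])[:,:,::-1],None,fx=2,fy=2))
E
```

```text
time: 4.6
tool_pos: [0.5281, 0.2062, 0.0907]
tool_rot: [-1.571, 0.001, 0.095]
contact_force: [-1.3, -0.6, 1.8]
opening: 0.0347
```

View pics/cross.png

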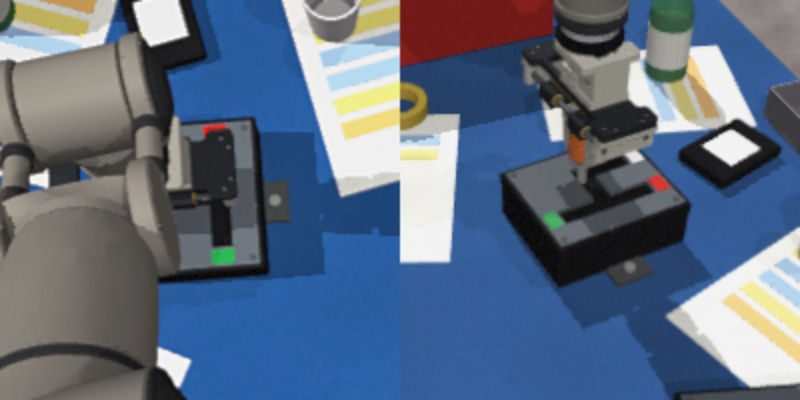

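The knob moves with the fingers (side half, orange at (577,150)), and the TCP is at (0, 30) in the shifter frame. Next is the crossing, -6 cm along tool z.

```bash
python3 -m pendant '[[[0,0,-0.5,0,0,0,3],[0,0,-1.2,0,0,0,3],[0,0,-2,0,0,0,3],[0,0,-2.8,0,0,0,3],[0,0,-3.6,0,0,0,3],[0,0,-4.4,0,0,0,3],[0,0,-5.2,0,0,0,3],[0,0,-5.8,0,0,0,3],[0,0,-6,0,0,0,3],[0,0,-6,0,0,0,3],[0,0,-6,0,0,0,3]]]' 30
```

```text
time: 5.8
tool_pos: [0.5345, 0.146, 0.0908]
tool_rot: [-1.572, -0.0, 0.095]
contact_force: [-1.5, -1.8, 3.4]
opening: 0.0343
```

```bash
python3 -m pendant '[[[-0.5,0,0,0,0,0,3],[-1.2,0,0,0,0,0,3],[-2,0,0,0,0,0,3],[-2.8,0,0,0,0,0,3],[-3.6,0,0,0,0,0,3],[-4.3,0,0,0,0,0,3],[-4.9,0,0,0,0,0,3],[-5.2,0,0,0,0,0,3],[-5.2,0,0,0,0,0,3],[-5.2,0,0,0,0,0,3]]]' 30; python3 - <<'E'
from cell import status, viewer
from h import *
a=viewer.read_camera("top")['image'][50:250,80:280];b=viewer.read_camera("side")['image'][30:230,180:380]
cv2.imwrite('pics/home.png',cv2.resize(np.hstack([a,b])[:,:,::-1],None,fx=2,fy=2))
E
```

```text
time: 6.8
tool_pos: [0.4821, 0.1414, 0.0907]
tool_rot: [-1.571, 0.001, 0.095]
contact_force: [-1.5, -1.2, 3.3]
opening: 0.0344
```

View pics/home.png

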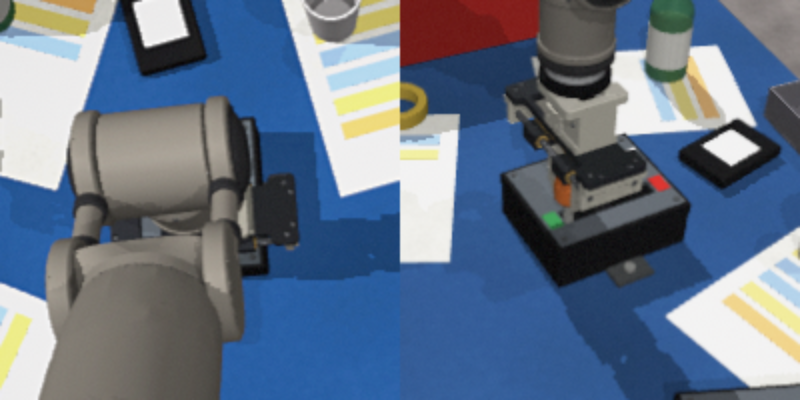

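The knob is beside the green mark (side half, orange at (563,190)), with the TCP at x≈-52 mm in the shifter frame. I release, rise and back off to the side for a check.

```bash
python3 -m pendant '[[[0,0,0,0,0,0,5],[0,0,0,0,0,0,7],[0,0,0,0,0,0,8],[0,0,0,0,0,0,8],[0,0,0,0,0,0,8],[0,-1,0,0,0,0,8],[0,-3,0,0,0,0,8],[0,-6,0,0,0,0,8],[0,-9,0,0,0,0,8],[0,-12,0,0,0,0,8],[0,-13.5,0,0,0,0,8],[-1,-14,3,0,0,0,8],[-2,-14,7,0,0,0,8],[-3,-14,11,0,0,0,8],[-5,-14,15,0,0,0,8],[-7,-14,19,0,0,0,8],[-10,-14,23,0,0,0,8],[-12,-14,26,0,0,0,8],[-14,-14,29,0,0,0,8],[-14,-14,29,0,0,0,8]]]'; python3 - <<'E'
from cell import status, viewer
from h import *
o=np.array([.5311,.1762]);t=.095;R=np.array([[np.cos(t),-np.sin(t)],[np.sin(t),np.cos(t)]])
ims=[]
for n in("top","side"):
    c=viewer.read_camera(n);ims.append(c['image'])
    B=(135,100,215,195) if n=="top" else (228,82,325,170)
    for k in("red","green","orange"):
        try:
            uv,N,bb=blob(c,*COL[k],B);p=pix(c,uv,.108 if k=="orange" else .0665);print(n,k,N,bb,np.round(R.T@(p[:2]-o),4))
        except Exception as e:print(n,k,e)
cv2.imwrite('pics/rel.png',cv2.resize(np.vstack(ims)[:,:,::-1],None,fx=.78,fy=.78))
E
```

```text
time: 8.9
tool_pos: [0.3128, 0.4195, 0.2315]
tool_rot: [-1.569, 0.0, 0.1]
contact_force: [0.8, -0.5, 0.4]
opening: 0.0801
top red 77 (np.int64(182), np.int64(112), np.int64(192), np.int64(119)) [ 0.0742 -0.0299]
top green 82 (np.int64(186), np.int64(174), np.int64(196), np.int64(181)) [-0.0729 -0.03  ]
top orange 218 (np.int64(180), np.int64(157), np.int64(196), np.int64(173)) [-0.0514 -0.0298]
side red 46 (np.int64(304), np.int64(118), np.int64(314), np.int64(124)) [ 0.0724 -0.0305]
side green 49 (np.int64(251), np.int64(136), np.int64(260), np.int64(143)) [-0.074  -0.0303]
side orange 236 (np.int64(257), np.int64(114), np.int64(272), np.int64(132)) [-0.0521 -0.03  ]
```

View pics/rel.png

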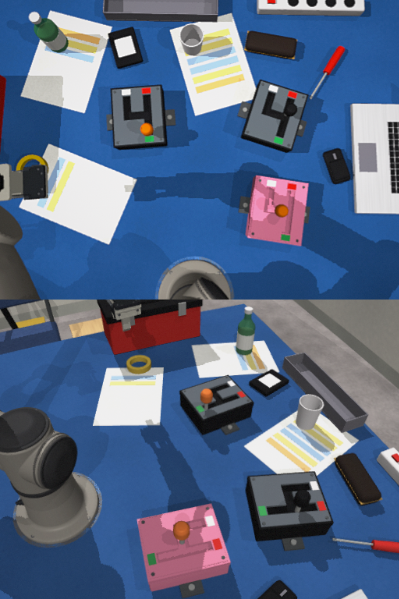

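The orange knob stands at the green mark (top view (147,129)), both cameras put it at (-52, -30) mm, and the twin and pink shifters look unchanged. The robot is clear, so I hand in.

```bash
python3 -c "
from cell import robot
print(robot.hand_in())"
```

```text
the job is handed in; nothing more can be done
None
```

The orange lever is home in the green-marked slot and released, and I have handed the job in at about 9 s. I gripped the knob and took it out of the white slot, across the gate and down the right slot. I then opened the gripper and moved the arm clear.

- **Orange lever:** after release, the top camera put the knob at (-51.4, -29.8) mm and the side camera at (-52.1, -30.0) mm in the shifter's axes. The target is (-50, -30) and the slot's end stop is at -56. I did not push the lever against the stop.
- **Forces:** readings at the end of each move stayed under about 4 N.
- **Other shifters:** the black-knobbed and pink ones look unchanged in the final pictures. I judged this by eye only and did not measure them.

No check failed or disagreed. The 34 mm grip opening was slightly under the knob's 36 mm, but the lever followed the gripper throughout.

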